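# Prop up the drop guard of the wide press

### The job

Two small bench presses stand on the laboratory bench. On the wide one, lift the drop guard by the bar handle at its top and hook the guard's slotted bar into the notch of the steel catch beside it, so that the guard stays up by itself. Leave the narrow press's guard down.

Things in the scene. Friction and masses are not known exactly. Their poses are not given: they have to be found in the camera images.
- wide_press: Beige bench press, frame 230 mm wide (y), 150 deep (x), 196 high, two steel columns; origin: centre of its underside. -x is its front, where the guard is; the front faces away from the robot, within 0.6 rad, so its +y is to the robot's right. It stands left or right of the centre line. The other press is 140 mm wide, 176 high, with a round ball knob.
- guard_handle (a point): Centre of the grey bar handle on top of the wide press's guard, 240 mm above the table when the guard is down, in front of the frame and above all of it. Bar 56 mm long along y, 16 thick along x, 24 high. Axes as the press's. Below it a steel flat bar (51 mm wide in y, centred, 8 thick) runs down to a clear pane. Its +y edge has a slot, open to +y, 36 mm deep, 108 to 152 mm below this point.
- nib (a point): Underside centre of the nib that hangs 6 mm down from the slot's upper edge at the slot's mouth, 12 mm wide in y, 8 in x; 19.5 mm to +y of and 114 below the handle's centre; moves with it. 126 mm above the table when the guard is down. 38 mm clear to the slot's lower edge.
- notch (a point): Floor centre of the notch (38 mm wide in y, 196 mm above the table) in the steel catch on the frame's front, +y of the bar. Its lip, 6 mm wide, 6 high, is on the -y side; catch 16 mm high in all, underside at 186. The slot passes over the catch with the guard lifted 77 to 97 mm (best 87), then moved 25 to 40 mm to +y (best 32); let down there, the nib sits in the notch.
- guard_lift (a joint): Height of the wide press's guard above its lowest place, m: 0 down, 0.11 top stop. It slides on two rods, weighs 0.4 to 0.8 kg in all and falls when let go. 0.070 when the nib rests in the notch, 0.076 if it stands on the lip.
- guard_shift (a joint): Sideways place of the wide press's guard along the press's +y, m: 0 to 0.040 (stop), starts at 0 to 0.004. About 0.5 N of friction, stays where left. The catch blocks it at 0.006 unless the slot is level with the catch.
- narrow_guard (a joint): Height of the narrow press's guard (ball knob), m: 0 down, where it is to stay.

How it is judged:
By the outcome, as a careful person would: the job done as asked, in the order asked, and still so for the second after the job is handed in, with the robot touching nothing.
It also fails if it takes over 40 s, if anything falls off the work surface, if the arm or the gripper's body presses on something with over 40 N, if the wrist force passes 120 N, or if a joint passes its speed limit or range.

### The arm

A 6-joint arm with a two-finger parallel gripper is mounted at the origin on the work surface. World frame = base frame: x ahead of the robot, y to its left, z up, the work surface at z = 0. Lengths are in m, angles in degrees, forces in N, time in s.
With the tool pointing down it reaches from about 0.4 to 0.825 m from the base axis. Payload 7 kg.
Tool frame: the origin (TCP) lies between the finger pads; the fingertips stand 25 mm ahead of it and the grasp point (between the pads) lies 6 mm ahead of it; z points along the fingers, y is the line along which they close (so a half turn about z gives the same grasp; the last joint's range is limited). The gripper opens to 88 mm and grips with 3 to 60 N. Pads are 19 mm wide; open, the fingers measure 130 mm over their backs; the gripper's body (78 mm by 193 mm) begins 47 mm behind the grasp point.
Start: joints at [89.559, 20.546, 0.682, 0, -70.136, -16.507], TCP at [0.197, 0.646, 0.252] pointing down, gripper open.
Joint ranges: [-176.03, 176.03], [-82.01, 121.73], [-58.28, 71.71], [-173.87, 95.51], [-174.79, -0.11], [-173.66, 173.66]. Speed limits (degrees/s): [136.94, 136.94, 172.46, 180, 180, 180].

### API

Orientations are given as [roll, pitch, yaw] about the fixed x, y, z axes, in that order (R = Rz(yaw) Ry(pitch) Rx(roll)).
In Python, from plant import ctrl, viewer, job gives the robot as it stands (ctrl), with the cameras (viewer) and the job (job).
- The arm moves only by the tool nudge_tcp, called after "Emit:" by a JSON object that holds its "op" and its "data", one argument or row to a line. Schema: {"type":"object","properties":{"segments":{"type":"array","items":{"type":"number"},"minItems":5,"maxItems":40},"only":{"type":"string"},"quiet":{"type":"boolean"},"lines":{"type":"string"}},"required":["segments"],"additionalProperties":false}. segments is one flat list of numbers that holds 1 to 8 rows one after another, with no inner brackets; each row has 5 numbers: dx, dy, dz in m, then a turn about the tool's z in degrees, then the finger opening in m; each row is the pose to reach, as a shift and turn from the pose commanded when the call began, along the tool's axes at that moment; what a row does not reach only later rows make up. A row lasts 1/8 s, in which the tool goes at most 0.0625 m and 10.7 degrees, less where a joint would pass 70% of its speed; a pose out of reach is approached as far as the arm can. The fingers move at their own pace and stop on an object; the grip force is fixed at half the most. Time passes only in rows, so rows that do not move let the fingers close. The tool returns the time, the measured TCP pose, the force, the opening and the grip force at its end. only (a regular expression) keeps the lines of the reply that match it, lines (a string "A,B") keeps lines A to B, and quiet returns only ok. Input that does not fit is refused with a message, and nothing moves.
- ctrl.get_obs(): the state, without advancing time (a new reading comes with each control period).
- viewer.snapshot(name): name is "scene" or "top"; returns a dict with "frame" (400x640x3 uint8, red, green, blue), "z_map" (400x640 float32, m along the optical axis (not along the pixel's ray), 0 where there is no reading), "fovy" (degrees; the focal length in pixels is half the picture's height over the tangent of half this angle, whatever the lens; pixels are square), "cx", "cy" (the principal point, pixels), "R" (3x3) and "t" (3): a world point X has camera coordinates R X + t. Camera axes: x right, y down, z forward; pixel columns grow to the right and rows downward; lengths in m; the calibration is good to about 2 mm. A picture is of the moment at which its call begins.
- job.close_job(): hands the job in; it is judged then, once.
The state is a dict: "clock": time; "joint_pos": joint angles; "qvel": joint speeds; "tau": joint torques, N m; "tool_pos": TCP position; "orientation": TCP orientation; "force": force on the tool from outside, world axes, zero at the start; "moment": the same for the moment, N m; "opening": finger opening in m; "gripper_force": force on a finger pad.
Only numpy, scipy, OpenCV 4.12 (cv2) and the standard library are available. Lean on these libraries where they do the work, as an engineer would, in place of code of your own. Each camera call takes 0.05 s, during which the arm holds its last target. There are 200 camera calls.

## Working session

There is one attempt and no reset: what is moved stays moved. The work goes in short steps, Python scripts to look and compute and a tool call to move; the robot and the scene stay as the last step left them, time stands still between calls to the robot, and variables do not carry over. Pictures are saved under pics/ and viewed, at most 10 in all, crops included, and the job is handed in when it is done.

```bash
ls; mkdir -p pics
```

Run:
```python
from plant import ctrl, viewer, job
import cv2,numpy as np
o=ctrl.get_obs()
for k in("clock","tool_pos","orientation","force","opening"):print(k,o[k])
for n in("scene","top"):
    s=viewer.snapshot(n);cv2.imwrite(f"pics/{n}0.png",s["frame"][:,:,::-1]);np.savez(f"{n}0.npz",**s)
    print(n,s["fovy"],s["cx"],s["cy"],-s["R"].T@s["t"],s["R"].round(2).tolist())
```

```text
pics
plant.py
clock 0.0
tool_pos [0.1966396  0.64524652 0.25061984]
orientation [ 1.79903873e+02 -9.38093404e-03 -1.69511110e+01]
force [0.30223779 0.21268023 0.63166038]
opening 0.08811763258149617
scene 53.7950476548285 326.2028778106685 201.52513303437055 [0.39115781 0.19691157 0.95432207] [[-0.84, -0.54, 0.01], [-0.52, 0.8, -0.3], [0.15, -0.25, -0.95]]
top 43.14059321935808 307.81477751662254 200.55603511007268 [ 0.38396633 -0.00931868  1.27014386] [[0.03, -1.0, 0.0], [-0.99, -0.03, -0.13], [0.13, 0.0, -0.99]]
```

View pics/scene0.png

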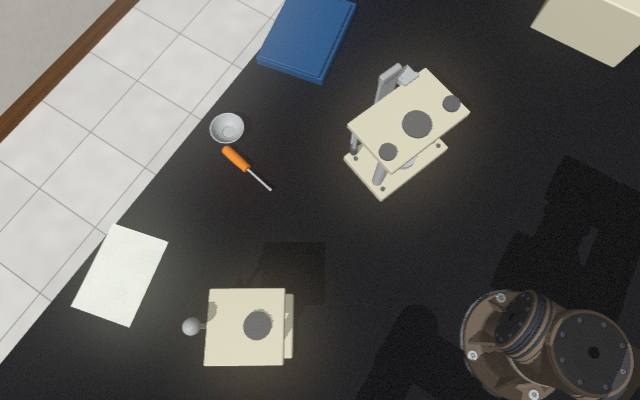

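View pics/top0.png

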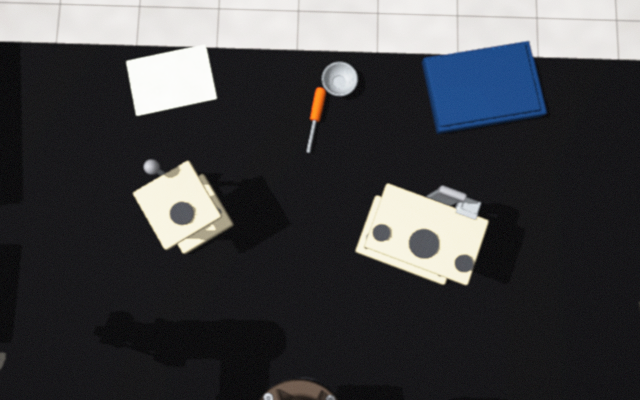

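The scene view has the wide press at (408,125), with its handle bar near (388,80) and the catch near (407,75). In the top view they are at (425,235), (450,192) and (468,208). The narrow press is on the left at (180,205).

Create h.py:
```python
import numpy as np,cv2
def ray(s,uv,z):
    f=200/np.tan(np.radians(float(s["fovy"]))/2);R,t=s["R"],s["t"]
    uv=np.atleast_2d(uv).astype(float)
    d=np.c_[(uv[:,0]-s["cx"])/f,(uv[:,1]-s["cy"])/f,np.ones(len(uv))]@R
    c=-R.T@t
    return c+d*((z-c[2])/d[:,2])[:,None]
def cloud(s):
    v,u=np.mgrid[0:400,0:640];f=200/np.tan(np.radians(float(s["fovy"]))/2);z=s["z_map"]
    P=np.stack([(u-s["cx"])/f*z,(v-s["cy"])/f*z,z],-1)-s["t"]
    return P@s["R"]
```

Run:
```python
from h import *
for n,b in(("top",(350,500,170,300)),("scene",(330,490,50,215))):
    s=dict(np.load(n+"0.npz"));P=cloud(s);z=P[...,2]
    roi=np.zeros((400,640),bool);roi[b[2]:b[3],b[0]:b[1]]=1;roi&=s["z_map"]>0
    top=roi&(abs(z-.196)<.01)
    f=s["frame"].astype(int)
    m=(roi&(z>.17)&(z<.215)&(f[...,0]-f[...,2]>15)).astype(np.uint8)
    m=cv2.morphologyEx(m,cv2.MORPH_OPEN,np.ones((5,5)))
    c=max(cv2.findContours(m,0,2)[0],key=cv2.contourArea)[:,0]
    w=ray(s,c,.196)[:,:2]
    r=cv2.minAreaRect((w*1000).astype(np.float32));print(n,"frame top",r)
    hm=(roi&(z>.222)&(z<.27)).astype(np.uint8)
    print("handle z pct",np.percentile(z[hm>0],[5,50,95]),hm.sum())
    hm2=hm.astype(bool)&(z>np.percentile(z[hm>0],50)-.008)
    w=P[hm2][:,:2];print(" cloud rect",cv2.minAreaRect((w*1000).astype(np.float32)),w.mean(0),np.argwhere(hm2).mean(0))
    cc=max(cv2.findContours(hm,0,2)[0],key=cv2.contourArea)[:,0]
    print(" ray rect",cv2.minAreaRect((ray(s,cc,.252)[:,:2]*1000).astype(np.float32)))
    I=cv2.resize(s["frame"][b[2]:b[3],b[0]:b[1],::-1],None,fx=4,fy=4,interpolation=2)
    cv2.imwrite(f"pics/{n}crop.png",I[:600,:800])
```

```text
top frame top ((462.26263427734375, -260.27154541015625), (230.3394317626953, 146.515869140625), 71.19387817382812)
handle z pct [0.2350903  0.25005468 0.2537874 ] 249
 cloud rect ((542.7337036132812, -302.2023010253906), (55.00720977783203, 16.581470489501953), 70.68028259277344) [ 0.54204454 -0.30093293] [192.99061033 451.72769953]
 ray rect ((541.1564331054688, -299.1090393066406), (57.899295806884766, 18.975399017333984), 70.75924682617188)
scene frame top ((463.716552734375, -259.587890625), (234.65951538085938, 147.81385803222656), 71.10240936279297)
handle z pct [0.22607114 0.25065768 0.25461098] 273
 cloud rect ((543.840087890625, -302.56353759765625), (54.85956954956055, 16.093765258789062), 71.38472747802734) [ 0.54328365 -0.30027498] [ 72.20792079 390.29207921]
 ray rect ((542.031494140625, -295.1971435546875), (66.58467102050781, 22.99766731262207), 72.52957916259766)
```

View pics/scenecrop.png

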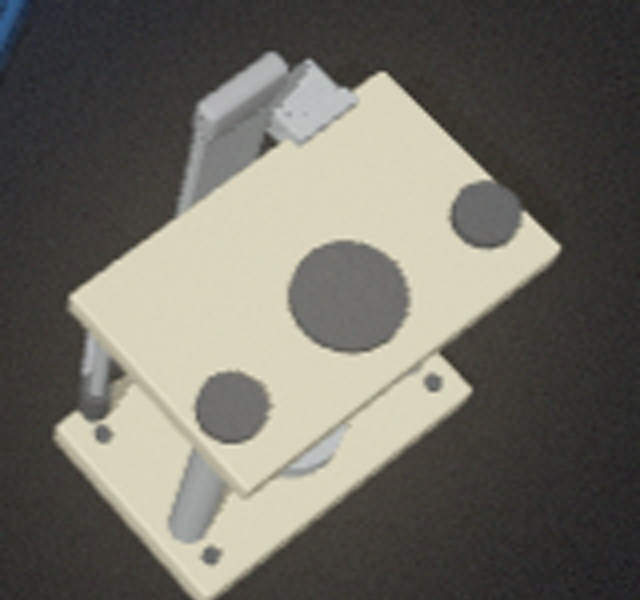

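Emit:
{"op": "nudge_tcp", "data": {
  "segments": [0,0,-0.06,0,0.088,0.04,0.034,-0.11,6,0.088,0.087,0.074,-0.11,14,0.088,0.134,0.114,-0.11,22,0.088,0.18,0.154,-0.11,30,0.088,0.226,0.193,-0.11,38,0.088,0.273,0.232,-0.11,44,0.088,0.32,0.272,-0.11,48,0.088]
}}

```text
clock: 1.1
tool_pos: [0.4241, 0.2903, 0.3615]
orientation: [180.0, 0.0, -65.1]
force: [1.0, -0.0, -0.4]
opening: 0.0877
gripper_force: 0.0
```

Emit:
{"op": "nudge_tcp", "data": {
  "segments": [0.06,0.014,0,6,0.06,0.12,0.028,0,12,0.06,0.18,0.042,0,18,0.06,0.24,0.056,0,24,0.06,0.3,0.07,0,30,0.06,0.36,0.085,0,36,0.06,0.42,0.1,0,43.7,0.06,0.48,0.115,0,43.7,0.06]
}}

```text
clock: 2.1
tool_pos: [0.5225, -0.1933, 0.3614]
orientation: [180.0, 0.0, -108.8]
force: [1.5, 1.3, 0.0]
opening: 0.0597
gripper_force: 0.0
```

Emit:
{"op": "nudge_tcp", "data": {
  "segments": [0.05,-0.028,0,0,0.06,0.096,-0.054,0,0,0.06,0.096,-0.054,0,0,0.06,0.096,-0.054,0.05,0,0.06,0.096,-0.054,0.09,0,0.06,0.096,-0.054,0.113,0,0.06,0.096,-0.054,0.113,0,0.06]
}}

```text
clock: 2.98
tool_pos: [0.542, -0.2985, 0.2467]
orientation: [179.8, -0.0, -108.6]
force: [-0.1, -0.4, 0.8]
opening: 0.0604
gripper_force: 0.0
```

Run:
```python
from h import *
from plant import ctrl, viewer, job
s=viewer.snapshot("scene");I=s["frame"][30:230,280:540,::-1];cv2.imwrite("pics/s1.png",cv2.resize(I,None,fx=3,fy=3,interpolation=2)[:600,:800])
```

```text
(no output)
```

View pics/s1.png

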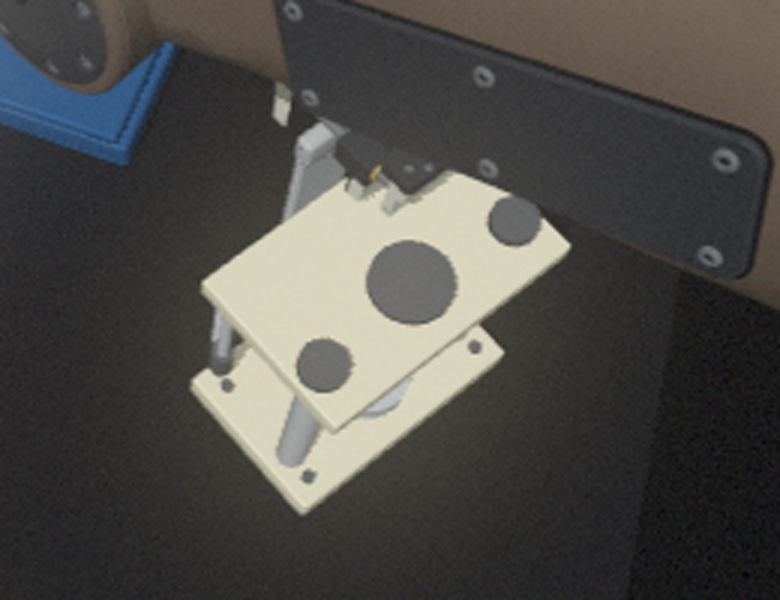

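The crop shows the handle's left end at (315,145). One fingertip is in front of it at (282,103) and the other behind it at (360,180), so the fingers straddle the bar. Next I close them.

Emit:
{"op": "nudge_tcp", "data": {
  "segments": [0,0,0,0,0.03,0,0,0,0,0.01,0,0,0,0,0.0,0,0,0,0,0.0,0,0,0,0,0.0]
}}

```text
clock: 3.65
tool_pos: [0.5445, -0.2999, 0.249]
orientation: [-179.8, 0.0, -108.6]
force: [10.8, -3.8, -4.4]
opening: 0.0159
gripper_force: 29.1
```

Emit:
{"op": "nudge_tcp", "data": {
  "segments": [0,0,-0.01,0,0,0,0,-0.02,0,0,0,0,-0.02,0,0]
}}

```text
clock: 4.03
tool_pos: [0.5446, -0.2998, 0.2689]
orientation: [-179.8, 0.0, -108.7]
force: [7.4, -2.5, -4.8]
opening: 0.0161
gripper_force: 30.0
```

Emit:
{"op": "nudge_tcp", "data": {
  "segments": [0,-0.002,-0.017,0,0,0,-0.003,-0.034,0,0,0,-0.003,-0.051,0,0,0,-0.003,-0.067,0,0,0,-0.003,-0.067,0,0,0,-0.003,-0.067,0,0]
}}

```text
clock: 4.78
tool_pos: [0.5448, -0.3005, 0.3365]
orientation: [179.9, -0.0, -108.7]
force: [-4.9, 1.7, -3.9]
opening: 0.0161
gripper_force: 30.0
```

Run:
```python
from h import *
from plant import ctrl, viewer, job
s=viewer.snapshot("scene");I=s["frame"][30:230,280:540,::-1];cv2.imwrite("pics/s2.png",cv2.resize(I,None,fx=3,fy=3,interpolation=2)[:600,:800])
```

```text
(no output)
```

View pics/s2.png

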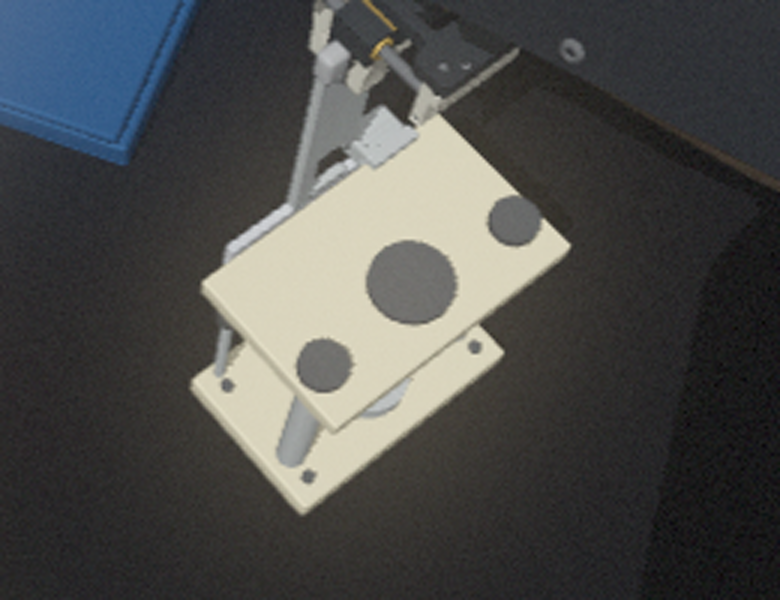

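The guard has risen: the handle is at (335,60) and the slotted bar now stands beside the catch at (380,135). Next is the sideways shift.

Emit:
{"op": "nudge_tcp", "data": {
  "segments": [0.005,0.001,0,0,0,0.01,0.001,0,0,0,0.017,0.001,0,0,0,0.024,0.001,0,0,0,0.03,0.001,0,0,0,0.03,0.001,0,0,0,0.03,0.001,0,0,0]
}}

```text
clock: 5.7
tool_pos: [0.5351, -0.3287, 0.3354]
orientation: [180.0, -0.0, -108.7]
force: [-5.2, 1.4, -5.0]
opening: 0.0159
gripper_force: 30.0
```

Run:
```python
from h import *
from plant import ctrl, viewer, job
s=viewer.snapshot("scene");I=s["frame"][30:230,280:540,::-1];cv2.imwrite("pics/s3.png",cv2.resize(I,None,fx=3,fy=3,interpolation=2)[:600,:800])
```

```text
(no output)
```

View pics/s3.png

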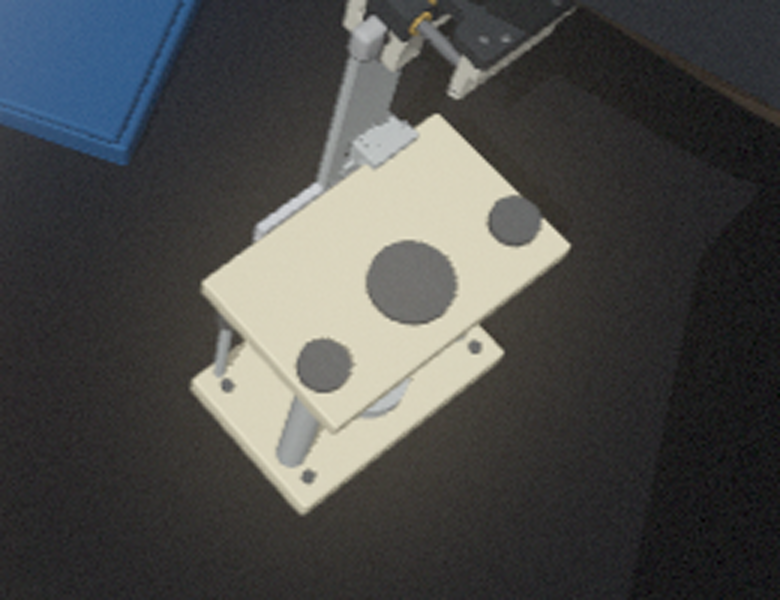

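The bar has moved about 30 mm to +y, with the handle at (368,38), and the catch now sits in the slot. Lowering next.

Emit:
{"op": "nudge_tcp", "data": {
  "segments": [0,0.001,0.005,0,0,0,0.001,0.01,0,0,0,0.001,0.014,0,0,0,0.001,0.017,0,0,0,0.001,0.018,0,0,0,0.001,0.018,0,0,0,0.001,0.018,0,0]
}}

```text
clock: 6.62
tool_pos: [0.5351, -0.3283, 0.3197]
orientation: [-179.8, -0.0, -108.6]
force: [-2.5, 2.9, 5.8]
opening: 0.0157
gripper_force: 30.0
```

Contact at a lift of about 0.071 means the nib is in the notch, not on the lip. I release and back off upward.

Emit:
{"op": "nudge_tcp", "data": {
  "segments": [0,0,0,0,0.03,0,0,0,0,0.05,0,0,0,0,0.05,0,0,0,0,0.05,0,0,-0.03,0,0.05,0,0,-0.07,0,0.05,0,0,-0.11,0,0.05,0,0,-0.13,0,0.05]
}}

```text
clock: 7.62
tool_pos: [0.5347, -0.3286, 0.4502]
orientation: [-179.8, -0.0, -108.7]
force: [-0.6, -0.5, -0.3]
opening: 0.0501
gripper_force: 0.0
```

Emit:
{"op": "nudge_tcp", "data": {
  "segments": [-0.06,0,0,0,0.05,-0.12,0,0,0,0.05,-0.18,0,0,0,0.05,-0.18,0,0,0,0.05]
}}

```text
clock: 8.12
tool_pos: [0.5931, -0.1542, 0.4471]
orientation: [180.0, 0.0, -108.4]
force: [0.5, 0.1, -0.8]
opening: 0.0498
gripper_force: 0.0Traceback (most recent call last):
```

Run:
```python
from h import *
from plant import ctrl, viewer, job
s=viewer.snapshot("scene");P=cloud(s);z=P[...,2]
roi=np.zeros((400,640),bool);roi[20:130,370:425]=1
m=roi&(z>.295)&(z<.34);f=s["frame"].astype(int);m&=(s["z_map"]>0)
print(m.sum(),np.percentile(z[m],[50,95]),P[m].mean(0),cv2.minAreaRect((P[m][:,:2]*1000).astype(np.float32)))
I=s["frame"][:200,280:540,::-1];cv2.imwrite("pics/s4.png",cv2.resize(I,None,fx=3,fy=3,interpolation=2)[:600,:800])
```

```text
  File "<stdin>", line 6, in <module>
    return _quantile_unchecked(
        a, q, axis, out, overwrite_input, method, keepdims, weights)
    return _ureduce(a,
                    func=_quantile_ureduce_func,
    ...<5 lines>...
                    overwrite_input=overwrite_input,
                    method=method)
    r = func(a, **kwargs)
    result = _quantile(arr,
                       quantiles=q,
    ...<2 lines>...
                       out=out,
                       weights=wgt)
    slices_having_nans = np.isnan(arr[-1, ...])
                                  ~~~^^^^^^^^^
IndexError: index -1 is out of bounds for axis 0 with size 0
```

Create chk.py:
```python
from h import *
from plant import ctrl, viewer, job
import sys
for n in("scene","top"):
    s=viewer.snapshot(n);P=cloud(s);z=P[...,2]
    m=(s["z_map"]>0)&(z>.285)&(z<.335)&(np.hypot(P[...,0]-.534,P[...,1]+.33)<.05)
    print(n,m.sum())
    if m.sum():print(np.percentile(z[m],[5,50,95]),cv2.minAreaRect((P[m][:,:2]*1000).astype(np.float32)))
    cv2.imwrite(f"pics/{n}_{sys.argv[1]}.png",s["frame"][:,:,::-1])
```

```bash
python3 chk.py a
```

```text
scene 0
top 307
[0.30404372 0.32112086 0.32445916] ((533.0822143554688, -329.869140625), (55.309566497802734, 16.712209701538086), 71.39591979980469)
```

View pics/scene_a.png

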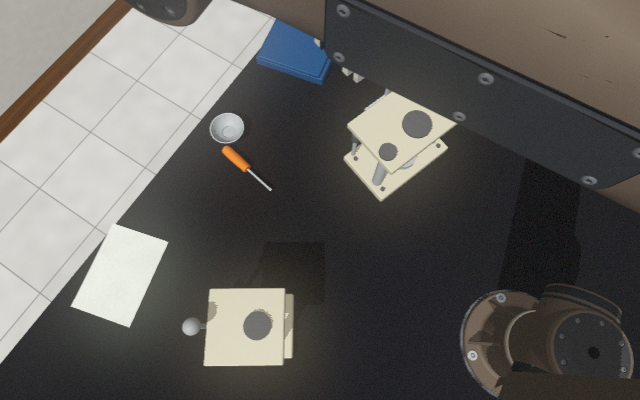

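The arm hides the handle in the scene view; the narrow press's knob at (192,326) hasn't moved. In the top depth map the handle's top is at 0.321 m, up from 0.250 before, so the guard is resting about 0.071 m up and shifted 29 mm. That puts the nib in the notch, and the gripper is clear of everything.

```bash
python3 -c "
from plant import ctrl, viewer, job
print(job.close_job())"
```

```text
the job is handed in; nothing more can be done
None
```

I lifted the wide press's guard and hooked it in the catch: it stays up by itself about 71 mm up and 29 mm over, the narrow press's guard is still down, and the job was handed in after about 8 s of robot time.

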